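# Free a sprung filter cassette from under its lip

### The arm

A 6-joint arm with a two-finger parallel gripper is mounted at the origin on the work surface. World frame = base frame: x ahead of the robot, y to its left, z up, the work surface at z = 0. Lengths are in m, angles in rad, forces in N, time in s.
With the tool pointing down it reaches from about 0.35 to 0.95 m from the base axis. Payload 17.4 kg.
Tool frame: the origin (TCP) lies midway between the tips of the shut fingers; the grasp point (between the pads) lies 19 mm behind it; z points along the fingers, y is the direction in which the jaws open and shut (so a half turn about z gives the same grasp; the last joint's range is limited). The gripper opens to 93 mm and grips with 3 to 60 N. Pads are 15 mm wide; open, the fingers measure 128 mm over their backs; the gripper's body (75 mm by 188 mm) begins 65 mm behind the grasp point.
Start: joints at [1.121, 0.116, 1.442, -0, 1.584, -0.038], TCP at [0.27, 0.619, 0.219] pointing down, gripper open.
Joint ranges: [-2.83, 2.83], [-0.83, 2.19], [0.07, 2.5], [-1.14, 4.28], [0.01, 3], [-2.97, 2.97]. Speed limits (rad/s): [1.89, 1.89, 2.22, 3.14, 3.14, 3.14].

### API

Orientations are given as a unit quaternion [x, y, z, w].
In Python, from station import * gives the robot as it stands.
- The arm moves only by the shell command python3 -m creep 'ROWS' [FORCE]. ROWS is JSON, a list of rows, each an object with "translation": the shift along the world's x, y, z in cm, a list of three; "yaw": the turn about the world's z in degrees; "jaw": the opening, from 0 (shut) to 1 (fully open). A call has 1 to 12 rows; each row shifts and turns the commanded pose from where the row before left it; what a row does not reach is not made up. A row lasts 1/10 s, in which the tool goes at most 50 mm and 8.59 degrees, less where a joint would pass 70% of its speed; a pose out of reach is approached as far as the arm can. A call is refused whole if a number of a shift passes 5 or a number of a turn 8.59, either way. A call with a gripper value outside its range is refused whole. The fingers move at their own pace and stop on an object; FORCE is the grip in N (left out, the last holds). Time passes only in rows, so rows that do not move let the fingers close. It gives the time, the measured TCP pose, the force and the opening at its end, in the units of the state.
- read_state(): the state, without advancing time (a new reading comes with each control period).
- snapshot(name): name is "scene" or "top" or "wrist"; returns (picture, depth): 384x512x3 uint8, red, green, blue; 384x512 float32, m along the optical axis (not along the pixel's ray), 0 where there is no reading.
- get_calibration(name): a dict with "mtx" (3x3 intrinsics, pixels), "dist_coeffs" ([k1, k2, p1, p2, k3] as OpenCV has them; the pictures are not rectified), "pose" (4x4, takes a point from camera to world coordinates). Camera axes: x right, y up, looking along -z (the intrinsics and any distortion apply to the point x, -y, -z); pixel columns grow to the right and rows downward; lengths in m; the calibration is good to about 2 mm. A picture is of the moment at which its call begins: read the wrist's pose just before it. get_calibration takes no time and is no camera call; for the wrist camera it gives the pose at the moment of the call.
- sign_off(): hands the job in, once; it reports no verdict.
The state is a dict: "clock": time; "joints": joint angles; "dq": joint speeds; "joint_efforts": joint torques, N m; "tool_pos": TCP position; "eef_rot": TCP orientation; "ft_force": force on the tool from outside, world axes, zero at the start; "wrist_torque": the same for the moment, N m; "gripper_width": finger opening in m.
Only numpy, scipy, OpenCV 4.12 (cv2) and the standard library are available. Lean on these libraries where they do the work, as an engineer would, in place of code of your own. Each camera call takes 0.05 s, during which the arm holds its last target.

### The job

The solder-fume extractor lies on its back with its filter cassette facing up: take the cassette out by its handle. Slide it back into the deep channel against the sprung bar until it stops, keep it there while you tip its front edge up clear of the retaining lip, then draw it out, feeling your way and never forcing or prying it against the extractor. Lay it down gently, flat with the handle up, in the middle of the black rubber mat, let go, and leave everything else on the bench where it is.

Things in the scene. Friction and masses are not known exactly. Their poses are not given: they have to be found in the camera images.
- extractor: Black box, 240 (x) x 230 (y) x 95 mm, fixed, lying on its back; origin at the centre of its underside, z up. The cassette lies on its flat top (the deck, 95 mm up) in a grey frame: retaining lip at the -x side, deep channel at +x, low side rails with 4 to 6 mm play in y. The frame sits on slotted screws, up to 5.5 mm either way each time along x, and is not measured.
- lip_side (a point): On the extractor, deck's edge at the lip: 120 mm towards -x, 95 mm up. The lip is a 3 mm plate, top 9.5 mm above the deck, covering 3 to 14 mm of the front tongue (differs each time, feel for it). Sliding the cassette that far to +x frees it; 1.5 mm farther is a solid stop. Over 30 N between cassette and extractor, all contacts added, counts as forcing: past the stop or prying under the lip it shoots up.
- channel_side (a point): On the extractor, deck's edge at the deep channel: 120 mm towards +x, 95 mm up. The channel opens to -x, roof underside 11 mm above the deck; in it a sprung bar presses the back tongue, 1 to 5.5 N at the start, 6.5 N when the lip is clear, 7 N at the stop, plus up to 3 N friction. At the stop the cassette tips about its back edge by up to 15 degrees; 4 lift the front tongue over the lip.
- cassette: White plastic filter cassette, 0.2 to 0.33 kg: gridded plate 126 (x) x 120 (y) x 14 mm with a handle in the middle; flush with its underside two tongues 5 mm thick, 108 mm wide: the front one runs 20 mm out to -x, the back one 28 mm to +x. Origin at the centre of its underside, z up, x towards the deep channel; at the start on the deck above the extractor's origin, axes parallel to its.
- handle (a point): Where to grip the cassette: the handle is an upright slab 12 mm thick along y, 70 mm long along x, 32 mm above the plate's top. This point is on its centre line, 8 mm below its top, 24 mm above the plate's top, 38 mm above the cassette's origin. Axes as the cassette's.
- front_edge (a point): Middle of the tip of the cassette's front tongue, half-way up its 5 mm: 83 mm towards -x and 2.5 mm above the cassette's origin.
- back_edge (a point): Middle of the tip of the cassette's back tongue, half-way up its 5 mm: 91 mm towards +x and 2.5 mm above the cassette's origin. The cassette is tipped about this edge.
- mat: Black rubber mat 250 x 250 x 3 mm, fixed to the bench, lying to the other side of the extractor's place; origin at the centre of its underside.
- lens_barrel: Bystander: upright black lens barrel, 26 mm across, 42 mm high; origin at the foot.
- driver: Bystander: small screwdriver lying on the bench about along x, between extractor and mat; origin under its middle.
- flux_jar: Bystander: small clear jar with a lid, 38 mm across, 50 mm high; origin at the foot.
- tape_roll: Bystander: roll of tape lying flat, 100 mm across, 45 mm high; origin at the foot.
- solder_spool: Bystander: metal solder spool standing on end, 62 mm across, 45 mm high; origin at the foot.
- camera_unit: Bystander: opened dome camera, 92 mm across, 69 mm high; origin at the foot.
- water_bottle: Bystander: green water bottle, 80 mm across, 290 mm high; origin at the foot.

How it is judged:
On the way:
1. the cassette's front tongue is tipped up above the lip while its back tongue is still in the deep channel (z of front_edge in the frame of extractor above 0.108 m and z of back_edge in the frame of extractor below 0.104 m and x of back_edge in the frame of extractor above 0.086 m and angle between cassette's own z axis and vertical above 0.05 rad), for 0.1 s.
At the end, for the whole second after the job is handed in: the cassette lies at rest flat on the mat, handle up (within 0.06 rad of level, underside within 4 mm of the mat's top), its centre within 40 mm of the mat's centre (horizontal distance between cassette and mat below 0.04 m and angle between cassette's own z axis and vertical below 0.06 rad and z of cassette in the frame of mat between 0 and 0.007 m and linear speed of cassette below 0.01 m/s); the robot touches nothing.
It fails at once if the cassette is forced or pried against the extractor with more than 30 N (contact force between cassette and extractor above 30 N).
It fails at once if the cassette is dropped or slammed on the mat: it comes down at more than 0.4 m/s (horizontal distance between cassette and mat below 0.13 m and z of cassette in the frame of mat below 0.02 m and linear speed of cassette above 0.4 m/s).
It fails at once if a bystander is moved more than 30 mm (distance of any of lens_barrel, driver, flux_jar, tape_roll, solder_spool, camera_unit, water_bottle from where it was at the start of the episode above 0.03 m).
It also fails if it takes over 67 s, if anything falls off the work surface, if the arm or the gripper's body presses on something with over 40 N, if the wrist force passes 120 N, or if a joint passes its speed limit or range.

## Working session

There is one attempt and no reset: what is moved stays moved. The work goes in short steps, Python scripts to look and compute and a shell command to move; the robot and the scene stay as the last step left them, time stands still between calls to the robot, and variables do not carry over. Pictures are saved under pics/ and viewed, and the job is handed in when it is done.

```bash
ls; mkdir -p pics; cat > h.py <<'E'
from station import *
import numpy as np, cv2
def snap(n,f):
    c=get_calibration(n); p,d=snapshot(n)
    cv2.imwrite(f'pics/{f}.png',p[:,:,::-1]); np.savez(f'pics/{f}.npz',p=p,d=d,mtx=c['mtx'],k=c['dist_coeffs'],T=c['pose'])
def world(f,us):
    z=np.load(f'pics/{f}.npz'); out=[]
    us=np.array(us,float).reshape(-1,2)
    n=cv2.undistortPoints(us.reshape(-1,1,2),z['mtx'],z['k']).reshape(-1,2)
    D=z['d'][us[:,1].astype(int),us[:,0].astype(int)]
    P=np.c_[n[:,0]*D,-n[:,1]*D,-D,np.ones(len(D))]
    return (z['T']@P.T).T[:,:3]
def cloud(f):
    v,u=np.mgrid[0:384,0:512]
    return world(f,np.c_[u.ravel(),v.ravel()]).reshape(384,512,3)
E
python3 - <<'E'
from h import *
print(read_state())
snap('scene','s0');snap('top','t0');snap('wrist','w0')
E
```

```text
pics
{'clock': 0.0, 'joints': array([ 1.12122058e+00,  1.16494069e-01,  1.44224003e+00, -4.90369424e-05,
        1.58400484e+00, -3.77995066e-02]), 'dq': array([-1.22370228e-03,  5.59844291e-04, -1.42570370e-03, -2.39569040e-03,
        1.54344929e-03,  6.48119867e-05]), 'joint_efforts': array([-3.92680027e-03, -7.21244216e+01, -6.22616315e+01,  7.79042440e-02,
        2.35567818e-02, -6.34690014e-05]), 'tool_pos': array([0.27009619, 0.61839058, 0.2179154 ]), 'eef_rot': array([ 2.04436873e-01,  9.78879582e-01, -5.62122594e-04, -1.14496907e-04]), 'ft_force': array([-0.48917537, -0.32435418, -0.54304716]), 'wrist_torque': array([-0.07180461, -0.03143738, -0.04839259]), 'gripper_width': 0.0929347182486288}
```

View pics/s0.png

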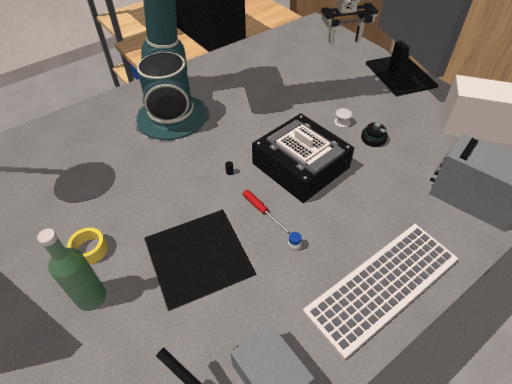

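View pics/t0.png

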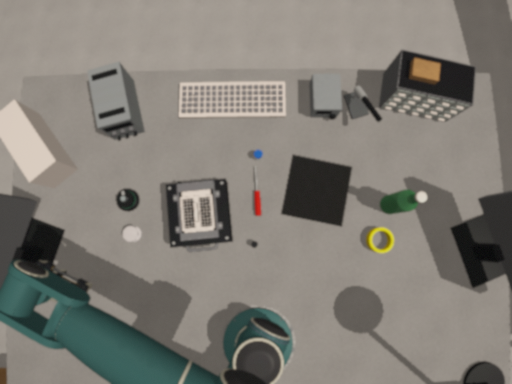

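View pics/w0.png

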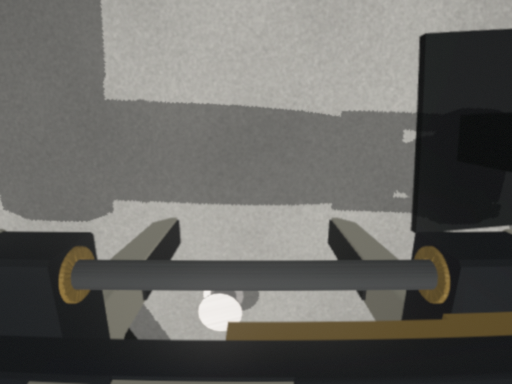

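The top picture shows the extractor around (198,212), the mat around (317,190) and the driver between them at (257,195). The robot base is at the bottom and world +x points up. Next I'll measure from the depth and enlarge the extractor to find which side has the lip.

```bash
python3 - <<'E'
from h import *
for f in ['t0','s0']:
    C=cloud(f); z=C[...,2]; print(f)
    m0=(C[...,0]>.2)&(C[...,0]<.9)&(C[...,1]>-.6)&(C[...,1]<.5)
    def rect(m,name):
        n,l,s,c=cv2.connectedComponentsWithStats((m).astype(np.uint8))
        for i in range(1,n):
            if s[i,4]>(60 if f=='t0' else 60):
                P=C[l==i]; r=cv2.minAreaRect(P[:,:2].astype(np.float32)*1000)
                print(name,s[i],np.median(P,0).round(4),r)
    rect(m0&(z>.085)&(z<.13),'ex')
    rect(m0&(z>.012)&(z<.08),'low')
    p=np.load(f'pics/{f}.npz')['p'].astype(int).sum(2)
    rect(m0&(z<.02)&(p<150),'dark')
p=cv2.imread('pics/t0.png'); a=cv2.resize(p[170:255,155:245],None,fx=6,fy=6,interpolation=cv2.INTER_CUBIC)
cv2.imwrite('pics/t0z.png',a)
p=cv2.imread('pics/s0.png'); a=cv2.resize(p[110:200,245:360],None,fx=6,fy=6,interpolation=cv2.INTER_CUBIC)
cv2.imwrite('pics/s0z.png',a)
E
```

```text
t0
ex [126 110  12  21  95] [0.8483 0.4786 0.103 ] ((859.8682861328125, 477.6793518066406), (29.169227600097656, 73.84062957763672), 72.8322982788086)
ex [ 166  178   65   70 3797] [0.5004 0.2169 0.0983] ((503.58148193359375, 221.95587158203125), (241.77685546875, 229.45950317382812), 5.447195529937744)
ex [387 192  16  21 100] [ 0.5279 -0.5033  0.1107] ((531.6620483398438, -513.1265869140625), (78.1549072265625, 32.89881134033203), 12.777948379516602)
low [134 114  10  22 113] [0.8484 0.4757 0.0414] ((858.1697998046875, 476.47125244140625), (28.294353485107422, 77.72965240478516), 75.51759338378906)
low [253 149  10  11  81] [ 0.7353 -0.0076  0.0468] ((737.1668701171875, -5.813362121582031), (34.28160095214844, 34.35961151123047), 46.677146911621094)
low [226 180   7  62  80] [0.5145 0.1078 0.0508] ((514.6318359375, 107.41316223144531), (239.01646423339844, 1.9319732189178467), 5.32259464263916)
low [130 189   9  21 138] [0.5589 0.4885 0.0314] ((561.61572265625, 487.78515625), (24.133129119873047, 80.76174926757812), 89.81414031982422)
low [254 189   7  27 156] [ 0.5441 -0.0026  0.0
[... 2448 characters left out ...]
196411132812, -7.721599578857422), (35.035728454589844, 36.058719635009766), 51.94767379760742)
low [ 69 277  37  33 497] [ 0.5716 -0.5333  0.0473] ((560.6162109375, -536.4707641601562), (37.93168258666992, 79.1877212524414), 4.058178901672363)
dark [362 136  17  11  66] [0.5759 0.4824 0.0121] ((569.921630859375, 484.09088134765625), (65.25997924804688, 18.685142517089844), 11.008813858032227)
dark [253 160  98  43 353] [0.6102 0.1166 0.0103] ((568.2156372070312, 167.9068603515625), (327.64306640625, 167.764892578125), 49.69944763183594)
dark [ 145  210  111  100 6575] [ 0.6102 -0.2507  0.0027] ((598.7578735351562, -243.52392578125), (249.6674041748047, 251.61375427246094), 77.9412841796875)
```

View pics/t0z.png

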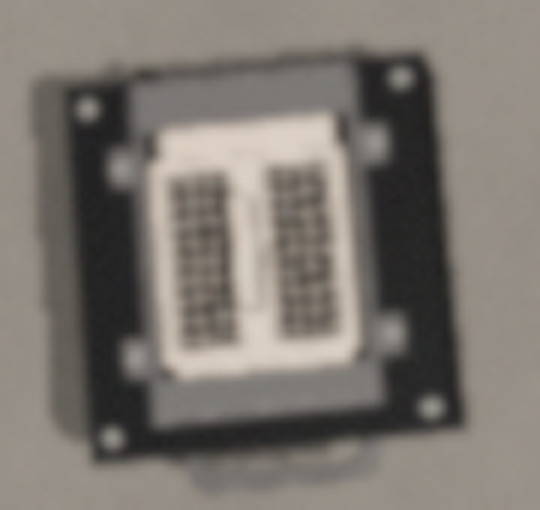

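View pics/s0z.png

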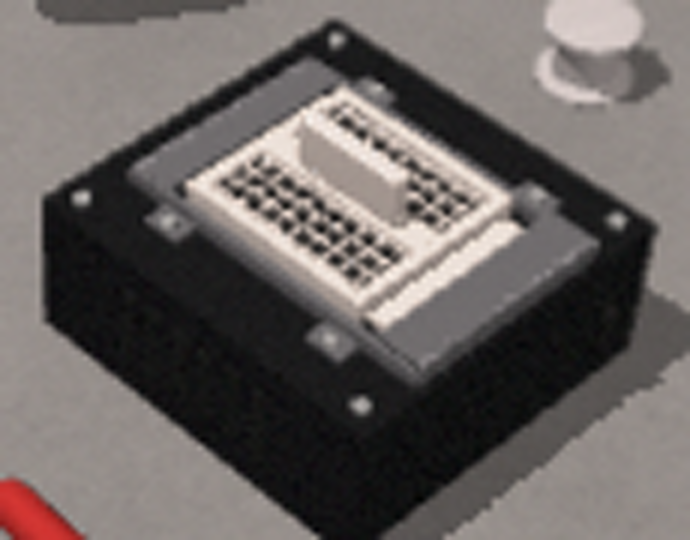

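The frame's two end plates sit at the world +x and -x ends of the cassette, and a strip of tongue is visible at the +x end. I'll separate lip from roof by height: the lip's top is about 9.5 mm above the deck, and the roof's is above 11 mm.

```bash
python3 - <<'E'
from h import *
th=np.deg2rad(5.6); ex=np.array([np.cos(th),np.sin(th)]); ey=np.array([-ex[1],ex[0]])
for f in ['t0','s0']:
    C=cloud(f); q=C[...,:2]-[.503,.222]; a=q@ex; b=q@ey
    m=(abs(b)<.045)&(abs(b)>.015)&(C[...,2]>.08)
    print(f)
    for lo in np.arange(-.124,.124,.004):
        s=m&(a>=lo)&(a<lo+.004)
        if s.sum(): 
            col=np.load(f'pics/{f}.npz')['p'][s].mean(0)
            print(f'{lo*1000:.0f} n{s.sum()} z{np.median(C[s][:,2])*1000:.1f} c{col.mean():.0f}')
    d=(abs(b)>.085)&(abs(b)<.105)&(abs(a)<.09); print('deck',np.median(C[d][:,2]))
    h=(C[...,2]>.128)&(abs(a)<.06)&(abs(b)<.05); print('handle',C[h].mean(0),np.median(C[h],0),h.sum(), a[h].min(),a[h].max(),b[h].min(),b[h].max(),a[h].mean(),b[h].mean())
E
```

```text
t0
-120 n16 z93.0 c67
-116 n16 z94.8 c44
-112 n18 z92.6 c39
-108 n18 z93.9 c42
-104 n18 z94.9 c62
-100 n18 z96.2 c99
-96 n17 z103.3 c120
-92 n17 z102.4 c124
-88 n17 z105.7 c123
-84 n17 z103.2 c123
-80 n17 z102.9 c126
-76 n18 z103.9 c143
-72 n16 z98.9 c175
-68 n18 z97.9 c198
-64 n19 z105.0 c203
-60 n18 z108.8 c192
-56 n18 z105.8 c158
-52 n16 z103.7 c126
-48 n19 z104.0 c114
-44 n16 z103.7 c105
-40 n19 z102.7 c111
-36 n16 z103.6 c109
-32 n17 z103.6 c102
-28 n18 z103.4 c109
-24 n16 z104.2 c109
-20 n19 z103.2 c103
-16 n18 z104.0 c106
-12 n15 z106.5 c110
-8 n18 z102.7 c105
-4 n15 z104.3 c110
0 n18 z104.6 c113
4 n17 z101.3 c104
8 n19 z103.2 c107
12 n15 z104.3 c105
16 n18 z102.6 c100
20 n19 z102.8 c110
24 n16 z104.5 c111
28 n17 z102.7 c103
32 n17 z103.8 c110
36 n14 z104.4 c114
40 n18 z104.4 c105
44 n20 z104.3 c115
48 n14 z104.8 c131
52 n18 z100.7 c157
56 n18 z106.2 c190
60 n16 z107.9 c202
64 n13 z100.0 c204
68 n19 z98.3 c206
72 n15 z99.4 c207
76 n17 z99.4 c204
80 n21 z99.3 c183
84 n20 z107.5 c146
88 n16 z107.1 c124
92 n16 z108.7 c121
96 n14 z107.6 c121
100 n19 z107.6 c121
104 n16 z107.0 c120
[... 1005 characters left out ...]
 z105.0 c119
28 n14 z104.5 c86
32 n15 z104.5 c137
36 n15 z105.7 c119
40 n19 z104.9 c101
44 n11 z105.6 c136
48 n20 z105.5 c132
52 n8 z107.5 c202
56 n15 z108.7 c222
60 n40 z106.6 c174
64 n21 z100.2 c199
68 n14 z99.1 c225
72 n18 z100.0 c222
76 n6 z100.4 c194
80 n11 z107.5 c143
84 n13 z109.4 c120
88 n16 z109.0 c110
92 n17 z108.9 c110
96 n17 z108.6 c110
100 n19 z109.1 c110
104 n20 z109.1 c111
108 n16 z109.0 c112
112 n53 z102.0 c71
116 n35 z92.7 c24
120 n19 z89.2 c17
deck 0.09512320366412352
handle [0.5050309  0.21926373 0.13741449] [0.50513228 0.21852098 0.13862707] 107 -0.03308093335578614 0.03687530856010944 -0.008297829333127279 0.0068258915375519315 0.0017541897139126481 -0.002921395360648859
```

The +x side of the world has the higher plate (top 14 mm above the deck), so that's the roof and deep channel. The lip is at the -x side, 9.5 mm high, with its edge at about -73 mm. That puts the extractor at about (0.503, 0.222) with yaw 5.6° and the handle top at 0.139–0.141, which agrees with the given sizes. I'll move above the handle.

```bash
python3 -m creep '[{"translation":[1.5,-2.5,1],"yaw":2.4,"jaw":1},{"translation":[2.2,-3.8,1],"yaw":2.7,"jaw":1},{"translation":[2.2,-3.8,0.5],"yaw":2.7,"jaw":1},{"translation":[2.2,-3.8,0],"yaw":2.7,"jaw":1},{"translation":[2.2,-3.8,0],"yaw":2.7,"jaw":1},{"translation":[2.2,-3.8,0],"yaw":2.7,"jaw":1},{"translation":[2.2,-3.8,0],"yaw":2.7,"jaw":1},{"translation":[2.2,-3.8,0],"yaw":2.7,"jaw":1},{"translation":[2.2,-3.8,0],"yaw":2.7,"jaw":1},{"translation":[2.2,-3.8,0],"yaw":2.7,"jaw":1},{"translation":[2.0,-3.0,0],"yaw":2.4,"jaw":1},{"translation":[0,0,0],"yaw":0,"jaw":0.6}]' 25
python3 - <<'E'
from h import *
snap('wrist','w1')
E
```

```text
clock: 1.35
tool_pos: [0.5047, 0.2185, 0.2434]
eef_rot: [-0.047, 0.999, -0.0, -0.0]
ft_force: [-0.5, 0.4, 0.0]
gripper_width: 0.0885
```

View pics/w1.png

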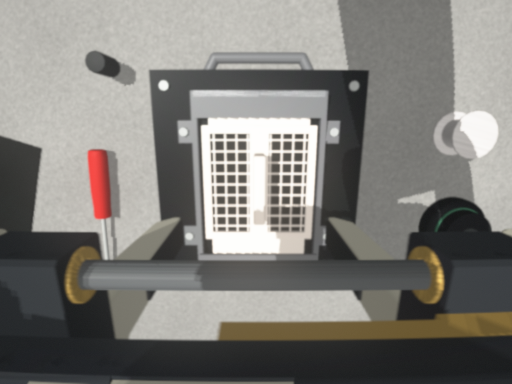

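The wrist picture has world -x up and shows the handle top at about (259,180), the white plate spanning columns 201–316, and the lip edge at about row 117. I'll measure these.

```bash
python3 - <<'E'
from h import *
C=cloud('w1'); p=np.load('pics/w1.npz')['p'].astype(int)
v,u=np.mgrid[0:384,0:512]
roi=(u>150)&(u<370)&(v>60)&(v<225)
h=roi&(C[...,2]>.132)&(C[...,2]<.15)
r=cv2.minAreaRect(C[h][:,:2].astype(np.float32)*1000);print('handle',h.sum(),np.median(C[h],0),r)
th=np.deg2rad(5.6); ex=np.array([np.cos(th),np.sin(th)]); ey=np.array([-ex[1],ex[0]])
q=C[...,:2]-[.503,.222]; a=q@ex; b=q@ey
print('h a,b',np.percentile(a[h],[1,99]),np.percentile(b[h],[2,50,98]))
hh=h
A=np.polyfit(a[h],b[h],1);print('slope deg',np.degrees(A[0]))
br=p.sum(2)
for bb in (-.03,.03):
  print([ (round(x*1000),int(br[roi&(abs(b-bb)<.01)&(abs(a-x)<.0008)].mean()),round(1000*np.median(C[...,2][roi&(abs(b-bb)<.01)&(abs(a-x)<.0008)]),1)) for x in np.arange(-.082,-.054,.0015)])
for s in (-1,1):
  print([ (round(y*10000)/10,int(br[roi&(abs(a)<.04)&(abs(b-y)<.0006)].mean()),round(1000*np.median(C[...,2][roi&(abs(a)<.04)&(abs(b-y)<.0006)]),1)) for y in s*np.arange(.054,.076,.0012)])
pl=roi&(C[...,2]>.106)&(C[...,2]<.113)&(br>560)&(a<-.0)
E
```

```text
handle 831 [0.50213193 0.22206335 0.14062927] ((503.8616027832031, 222.4258270263672), (69.84829711914062, 11.083685874938965), 5.345993518829346)
h a,b [-0.03350826  0.0347141 ] [-0.0052712  -0.00029656  0.00565742]
slope deg -0.11611114573108004
[(-82, 525, np.float64(104.5)), (-80, 525, np.float64(104.0)), (-79, 526, np.float64(103.9)), (-78, 525, np.float64(104.3)), (-76, 525, np.float64(104.1)), (-74, 525, np.float64(104.6)), (-73, 525, np.float64(104.3)), (-72, 529, np.float64(104.2)), (-70, 570, np.float64(104.5)), (-68, 718, np.float64(101.6)), (-67, 755, np.float64(100.0)), (-65, 761, np.float64(100.1)), (-64, 761, np.float64(99.9)), (-62, 760, np.float64(100.3)), (-61, 760, np.float64(108.2)), (-59, 761, np.float64(109.1)), (-58, 761, np.float64(109.0)), (-56, 761, np.float64(108.8)), (-55, 756, np.float64(108.9))]
[(-82, 501, np.float64(104.5)), (-80, 501, np.float64(104.4)), (-79, 501, np.float64(104.4)), (-78, 501, np.float64(104.6)), (-76, 501, np.float64(104.4)), (-74, 502, np.float64(104.2)), (-73, 502, np.float64(104.3)), (-72, 503, np.float64(104.2)), (-70, 537, np.
[... 413 characters left out ...]
4(109.0)), (-57.6, 725, np.float64(108.8)), (-58.8, 682, np.float64(108.7)), (-60.0, 524, np.float64(108.9)), (-61.2, 478, np.float64(253.8)), (-62.4, 414, np.float64(95.1)), (-63.6, 288, np.float64(94.9)), (-64.8, 278, np.float64(94.9)), (-66.0, 413, np.float64(101.9)), (-67.2, 489, np.float64(103.9)), (-68.4, 486, np.float64(103.8)), (-69.6, 451, np.float64(103.9)), (-70.8, 364, np.float64(103.8)), (-72.0, 300, np.float64(103.2)), (-73.2, 272, np.float64(95.4)), (-74.4, 235, np.float64(94.6)), (-75.6, 212, np.float64(94.8))]<stdin>:16: RuntimeWarning: Mean of empty slice.
  ret = ret.dtype.type(ret / rcount)
Traceback (most recent call last):
ValueError: cannot convert float NaN to integer
```

The handle centre is (0.5037, 0.2225), its top is at 0.1406 and its size is 70 x 11 mm, so it matches. The tool yaw is right. The lip edge is about 8 mm in front of the plate, so I expect about 12 mm of cover. Now I'll descend.

```bash
python3 -m creep '[{"translation":[-0.1,0.4,-1.5],"yaw":0,"jaw":0.5},{"translation":[0,0,-3],"yaw":0,"jaw":0.5},{"translation":[0,0,-3],"yaw":0,"jaw":0.5},{"translation":[0,0,-2.5],"yaw":0,"jaw":0.5},{"translation":[0,0,-1.7],"yaw":0,"jaw":0.5},{"translation":[0,0,-1],"yaw":0,"jaw":0.5},{"translation":[0,0,0],"yaw":0,"jaw":0.4},{"translation":[0,0,0],"yaw":0,"jaw":0.35}]' 5
python3 - <<'E'
from h import *
snap('wrist','w2'); print(read_state()['tool_pos'])
E
```

```text
clock: 2.2
tool_pos: [0.5024, 0.226, 0.1175]
eef_rot: [-0.048, 0.999, 0.0, 0.0]
ft_force: [0.4, -0.1, 0.5]
gripper_width: 0.0351
[0.50261413 0.22592736 0.11784558]
```

View pics/w2.png

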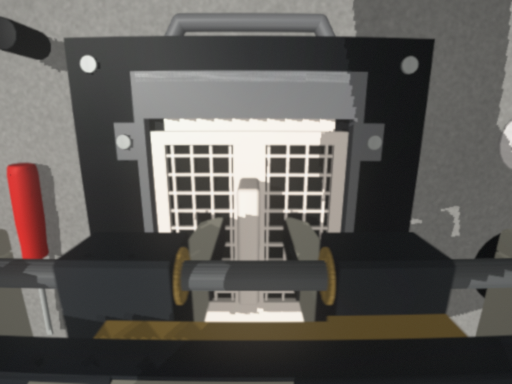

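The fingers straddle the handle, which sits left of the middle (column 249 against about 254). The tool is 3.5 mm too far in +y. I'll correct that and then close gently.

```bash
python3 -m creep '[{"translation":[0.1,-0.35,-0.15],"yaw":0,"jaw":0.35},{"translation":[0,0,0],"yaw":0,"jaw":0.3},{"translation":[0,0,0],"yaw":0,"jaw":0.25}]' 5
python3 - <<'E'
from h import *
snap('wrist','w3'); print(read_state()['tool_pos'])
C=cloud('w3'); v,u=np.mgrid[0:384,0:512]
h=(u>200)&(u<320)&(v>150)&(v<230)&(C[...,2]>.135)&(C[...,2]<.146)
print(h.sum(),np.median(C[h],0),cv2.minAreaRect(C[h][:,:2].astype(np.float32)*1000))
E
python3 -c "
import cv2;p=cv2.imread('pics/w3.png');cv2.imwrite('pics/w3z.png',cv2.resize(p[150:330,150:350],None,fx=3,fy=3))"
```

```text
clock: 2.55
tool_pos: [0.5034, 0.2219, 0.1155]
eef_rot: [-0.048, 0.999, 0.0, 0.0]
ft_force: [0.4, -0.0, 0.8]
gripper_width: 0.0247
[0.50330984 0.22199172 0.11543505]
1016 [0.48003695 0.21980902 0.14049452] ((481.5553283691406, 219.5342254638672), (25.103164672851562, 51.18305969238281), 5.469842433929443)
```

View pics/w3z.png

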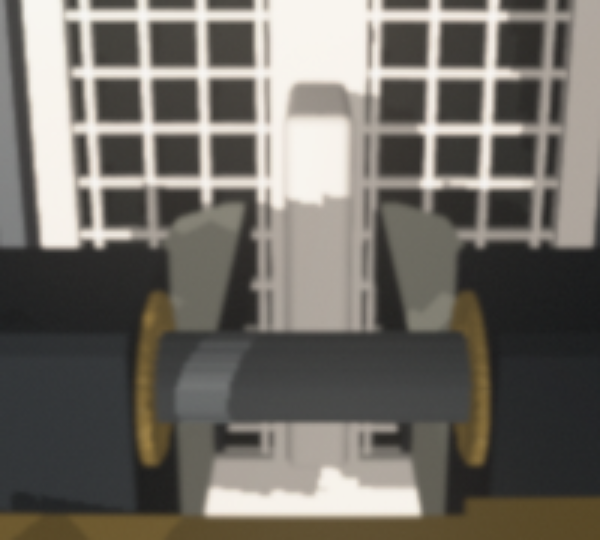

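The handle now sits centred between the pads, with the gap even on both sides. I'll close lightly first.

```bash
python3 -m creep '[{"translation":[0,0,0],"yaw":0,"jaw":0.1},{"translation":[0,0,0],"yaw":0,"jaw":0},{"translation":[0,0,0],"yaw":0,"jaw":0},{"translation":[0,0,0],"yaw":0,"jaw":0},{"translation":[0,0,0],"yaw":0,"jaw":0}]' 6
python3 -m creep '[{"translation":[0,0,0],"yaw":0,"jaw":0},{"translation":[0,0,0],"yaw":0,"jaw":0},{"translation":[0,0,0],"yaw":0,"jaw":0}]' 25
python3 - <<'E'
from h import *
s=read_state();print(s['tool_pos'],s['ft_force'],s['wrist_torque'])
E
```

```text
clock: 3.1
tool_pos: [0.5032, 0.2222, 0.1153]
eef_rot: [-0.048, 0.999, 0.0, 0.0]
ft_force: [-1.3, 1.1, 1.6]
gripper_width: 0.0122
clock: 3.4
tool_pos: [0.5032, 0.2222, 0.1152]
eef_rot: [-0.048, 0.999, 0.0, 0.0]
ft_force: [-0.5, 2.8, 1.0]
gripper_width: 0.012
[0.50321359 0.22217299 0.11521358] [-0.45591558  2.77285742  1.02306325] [ 0.4376537   0.07486146 -0.06271037]
```

It's gripped, with an opening of 12 mm. I'll slide along the extractor's +x, (0.996, 0.096), in small steps while reading the force.

```bash
python3 -m creep '[{"translation":[0.1,0.01,0],"yaw":0,"jaw":0},{"translation":[0.1,0.01,0],"yaw":0,"jaw":0},{"translation":[0.1,0.01,0],"yaw":0,"jaw":0},{"translation":[0.1,0.01,0],"yaw":0,"jaw":0}]'
python3 -m creep '[{"translation":[0.1,0.01,0],"yaw":0,"jaw":0},{"translation":[0.1,0.01,0],"yaw":0,"jaw":0},{"translation":[0.1,0.01,0],"yaw":0,"jaw":0},{"translation":[0.1,0.01,0],"yaw":0,"jaw":0}]'
```

```text
clock: 3.8
tool_pos: [0.5066, 0.2224, 0.1152]
eef_rot: [-0.048, 0.999, -0.0, -0.001]
ft_force: [-8.2, 0.3, 6.0]
gripper_width: 0.0121
clock: 4.2
tool_pos: [0.5104, 0.2228, 0.1152]
eef_rot: [-0.048, 0.999, -0.0, -0.001]
ft_force: [-10.7, -0.4, 7.3]
gripper_width: 0.0121
```

```bash
python3 -m creep '[{"translation":[0.1,0.01,0.02],"yaw":0,"jaw":0},{"translation":[0.1,0.01,0],"yaw":0,"jaw":0},{"translation":[0,0,0],"yaw":0,"jaw":0}]'
python3 -m creep '[{"translation":[0.05,0.005,0.01],"yaw":0,"jaw":0},{"translation":[0.05,0.005,0],"yaw":0,"jaw":0},{"translation":[0,0,0],"yaw":0,"jaw":0}]'
```

```text
clock: 4.5
tool_pos: [0.5125, 0.223, 0.1152]
eef_rot: [-0.048, 0.999, -0.0, -0.001]
ft_force: [-8.5, 0.6, 4.5]
gripper_width: 0.0119
clock: 4.8
tool_pos: [0.5133, 0.2231, 0.1152]
eef_rot: [-0.048, 0.999, -0.0, -0.001]
ft_force: [-9.2, -1.1, 4.4]
gripper_width: 0.0118
```

```bash
for i in 1; do python3 -m creep '[{"translation":[0.05,0.005,0.01],"yaw":0,"jaw":0},{"translation":[0.05,0.005,0],"yaw":0,"jaw":0},{"translation":[0,0,0],"yaw":0,"jaw":0}]'; done
python3 -m creep '[{"translation":[0.05,0.005,0],"yaw":0,"jaw":0},{"translation":[0,0,0],"yaw":0,"jaw":0}]'
```

```text
clock: 5.1
tool_pos: [0.5143, 0.2232, 0.1152]
eef_rot: [-0.048, 0.999, -0.0, -0.001]
ft_force: [-9.7, 0.8, 3.3]
gripper_width: 0.0119
clock: 5.3
tool_pos: [0.5148, 0.2232, 0.1152]
eef_rot: [-0.048, 0.999, -0.0, -0.001]
ft_force: [-9.6, 0.6, 4.0]
gripper_width: 0.0119
```

```bash
python3 -m creep '[{"translation":[0.05,0.005,0],"yaw":0,"jaw":0},{"translation":[0,0,0],"yaw":0,"jaw":0}]'
```

```text
clock: 5.5
tool_pos: [0.5152, 0.2233, 0.1152]
eef_rot: [-0.048, 0.999, -0.0, -0.001]
ft_force: [-9.9, 0.2, 3.0]
gripper_width: 0.0118
```

```bash
python3 -m creep '[{"translation":[0.05,0.005,0],"yaw":0,"jaw":0},{"translation":[0,0,0],"yaw":0,"jaw":0}]'
```

```text
clock: 5.7
tool_pos: [0.5157, 0.2233, 0.1152]
eef_rot: [-0.048, 0.999, -0.0, -0.001]
ft_force: [-9.5, 0.3, 4.0]
gripper_width: 0.0119
```

```bash
python3 -m creep '[{"translation":[0.05,0.005,0],"yaw":0,"jaw":0},{"translation":[0,0,0],"yaw":0,"jaw":0}]'
```

```text
clock: 5.9
tool_pos: [0.5162, 0.2234, 0.1152]
eef_rot: [-0.048, 0.999, -0.0, -0.001]
ft_force: [-10.2, 0.2, 4.3]
gripper_width: 0.0121
```

```bash
python3 -m creep '[{"translation":[0.05,0.005,0],"yaw":0,"jaw":0},{"translation":[0,0,0],"yaw":0,"jaw":0}]'
```

```text
clock: 6.1
tool_pos: [0.5166, 0.2234, 0.1152]
eef_rot: [-0.048, 0.999, -0.0, -0.001]
ft_force: [-10.7, -0.2, 4.2]
gripper_width: 0.0117
```

The tool has moved 13.4 mm and hasn't met a hard stop. I'll check that the cassette moved with it.

```bash
python3 - <<'E'
from h import *
snap('wrist','w4')
p=cv2.imread('pics/w4.png');cv2.imwrite('pics/w4z.png',cv2.resize(p[60:240,120:380],None,fx=3,fy=3))
C=cloud('w4'); th=np.deg2rad(5.5); ex=np.array([np.cos(th),np.sin(th)])
for c in (200,215,290,305):
  col=C[:,c]; a=(col[:,:2]-[.503,.222])@ex
  print(c,[(r,round(a[r]*1000,1),round(col[r,2]*1000,1)) for r in range(100,142,2)])
E
```

```text
200 [(100, np.float64(-66.1), np.float64(99.5)), (102, np.float64(-64.9), np.float64(99.0)), (104, np.float64(-63.6), np.float64(100.5)), (106, np.float64(-62.5), np.float64(100.3)), (108, np.float64(-61.3), np.float64(99.5)), (110, np.float64(-60.1), np.float64(98.7)), (112, np.float64(-58.8), np.float64(101.7)), (114, np.float64(-57.7), np.float64(99.0)), (116, np.float64(-56.5), np.float64(99.1)), (118, np.float64(-55.3), np.float64(99.6)), (120, np.float64(-54.1), np.float64(99.9)), (122, np.float64(-52.9), np.float64(99.3)), (124, np.float64(-51.6), np.float64(98.5)), (126, np.float64(-50.4), np.float64(99.5)), (128, np.float64(-49.2), np.float64(99.1)), (130, np.float64(-48.0), np.float64(100.3)), (132, np.float64(-47.1), np.float64(109.1)), (134, np.float64(-45.9), np.float64(108.5)), (136, np.float64(-44.7), np.float64(108.4)), (138, np.float64(-43.6), np.float64(110.0)), (140, np.float64(-42.3), np.float64(109.0))]
215 [(100, np.float64(-66.0), np.float64(100.1)), (102, np.float64(-64.8), np.float64(100.0)), (104, np.float64(-63.6), np.float64(99.6)), (106, np.float64(-62.4)
[... 1961 characters left out ...]
4(-60.1), np.float64(101.1)), (112, np.float64(-58.9), np.float64(100.0)), (114, np.float64(-57.7), np.float64(100.3)), (116, np.float64(-56.5), np.float64(99.1)), (118, np.float64(-55.3), np.float64(101.0)), (120, np.float64(-54.1), np.float64(99.9)), (122, np.float64(-52.9), np.float64(100.7)), (124, np.float64(-51.7), np.float64(100.1)), (126, np.float64(-50.4), np.float64(99.7)), (128, np.float64(-49.2), np.float64(100.6)), (130, np.float64(-47.9), np.float64(98.5)), (132, np.float64(-47.1), np.float64(110.0)), (134, np.float64(-45.9), np.float64(110.0)), (136, np.float64(-44.7), np.float64(108.5)), (138, np.float64(-43.6), np.float64(109.3)), (140, np.float64(-42.4), np.float64(109.5))]
```

View pics/w4z.png

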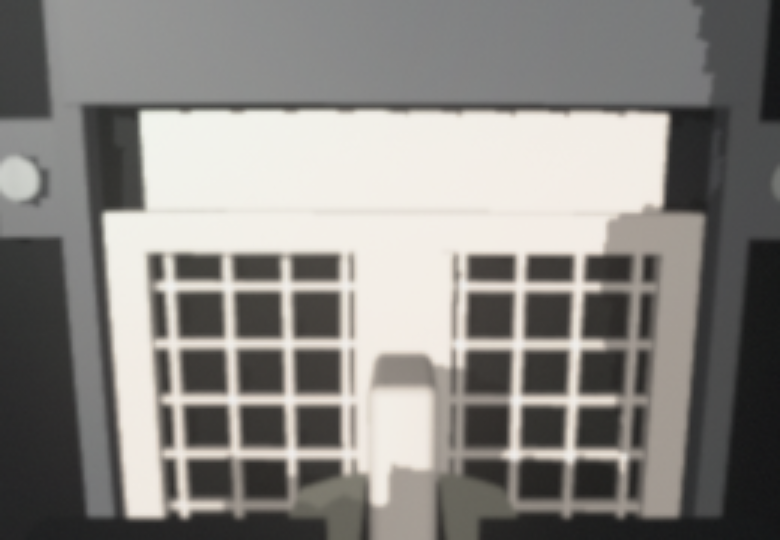

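The cassette moved with the tool: the plate edge is at -47.3 mm, and the visible tongue is about 20 mm long (picture rows 97–131), so its tip is about at the lip edge. The stop should be within about 2 mm.

```bash
python3 -m creep '[{"translation":[0.05,0.005,0],"yaw":0,"jaw":0},{"translation":[0,0,0],"yaw":0,"jaw":0}]'
```

```text
clock: 6.35
tool_pos: [0.5171, 0.2235, 0.1152]
eef_rot: [-0.048, 0.999, -0.0, -0.001]
ft_force: [-11.2, 0.6, 3.7]
gripper_width: 0.012
```

```bash
python3 -m creep '[{"translation":[0.04,0.004,0],"yaw":0,"jaw":0},{"translation":[0,0,0],"yaw":0,"jaw":0}]'
```

```text
clock: 6.55
tool_pos: [0.5172, 0.2235, 0.1152]
eef_rot: [-0.048, 0.999, -0.0, -0.002]
ft_force: [-15.0, -0.5, 6.0]
gripper_width: 0.0119
```

```bash
python3 -m creep '[{"translation":[0.03,0.003,0],"yaw":0,"jaw":0},{"translation":[0,0,0],"yaw":0,"jaw":0}]'
```

```text
clock: 6.75
tool_pos: [0.5172, 0.2235, 0.1152]
eef_rot: [-0.048, 0.999, -0.0, -0.002]
ft_force: [-17.3, -0.3, 8.0]
gripper_width: 0.0117
```

That's the stop: the position stays at 0.5172 while the force climbs. I'll back off a fraction and begin tipping. About the back edge, each degree needs about +0.65 mm x and +1.55 mm z at the grip.

```bash
python3 -m creep '[{"translation":[-0.04,-0.004,0.03],"yaw":0,"jaw":0},{"translation":[0,0,0.02],"yaw":0,"jaw":0},{"translation":[0,0,0],"yaw":0,"jaw":0}]'
```

```text
clock: 7.05
tool_pos: [0.5172, 0.2235, 0.1154]
eef_rot: [-0.048, 0.999, -0.0, -0.002]
ft_force: [-11.0, 0.8, 1.9]
gripper_width: 0.0118
```

```bash
python3 -m creep '[{"translation":[0.01,0.001,0.05],"yaw":0,"jaw":0},{"translation":[0.02,0.002,0.05],"yaw":0,"jaw":0},{"translation":[0,0,0],"yaw":0,"jaw":0}]'
python3 -c "
from station import *
s=read_state();print(s['wrist_torque'])"
```

```text
clock: 7.35
tool_pos: [0.5173, 0.2234, 0.1159]
eef_rot: [-0.048, 0.999, -0.0, -0.002]
ft_force: [-8.8, 1.5, -1.5]
gripper_width: 0.0116
[ 0.28267982  1.81782015 -0.01115302]
```

```bash
python3 -m creep '[{"translation":[0.04,0.004,0.05],"yaw":0,"jaw":0},{"translation":[0.03,0.003,0.05],"yaw":0,"jaw":0},{"translation":[0,0,0],"yaw":0,"jaw":0}]'
```

```text
clock: 7.65
tool_pos: [0.5179, 0.2235, 0.1168]
eef_rot: [-0.048, 0.999, -0.0, -0.002]
ft_force: [-9.6, 0.4, -1.5]
gripper_width: 0.0118
```

```bash
python3 -m creep '[{"translation":[0.03,0.003,0.05],"yaw":0,"jaw":0},{"translation":[0.03,0.003,0.05],"yaw":0,"jaw":0},{"translation":[0,0,0],"yaw":0,"jaw":0}]'
```

```text
clock: 7.95
tool_pos: [0.5185, 0.2235, 0.1178]
eef_rot: [-0.048, 0.999, -0.0, -0.002]
ft_force: [-10.8, 1.1, -1.4]
gripper_width: 0.0118
```

It's tipping freely: the lift force is low and the push steady. I'll continue.

```bash
python3 -m creep '[{"translation":[0.03,0.003,0.08],"yaw":0,"jaw":0},{"translation":[0.03,0.003,0.08],"yaw":0,"jaw":0},{"translation":[0,0,0],"yaw":0,"jaw":0}]'
```

```text
clock: 8.25
tool_pos: [0.5194, 0.2236, 0.1195]
eef_rot: [-0.048, 0.999, -0.0, -0.002]
ft_force: [-7.6, 1.0, -2.7]
gripper_width: 0.0117
```

```bash
python3 -m creep '[{"translation":[0.03,0.003,0.08],"yaw":0,"jaw":0},{"translation":[0.03,0.003,0.08],"yaw":0,"jaw":0},{"translation":[0,0,0],"yaw":0,"jaw":0}]'
```

```text
clock: 8.55
tool_pos: [0.5201, 0.2236, 0.1212]
eef_rot: [-0.048, 0.999, -0.0, -0.002]
ft_force: [-7.7, 0.9, -3.0]
gripper_width: 0.0118
```

```bash
python3 -m creep '[{"translation":[0.03,0.003,0.08],"yaw":0,"jaw":0},{"translation":[0.03,0.003,0.08],"yaw":0,"jaw":0},{"translation":[0,0,0],"yaw":0,"jaw":0}]'
```

```text
clock: 8.85
tool_pos: [0.5207, 0.2237, 0.1228]
eef_rot: [-0.048, 0.999, -0.0, -0.002]
ft_force: [-6.9, 0.3, -2.7]
gripper_width: 0.012
```

```bash
python3 -m creep '[{"translation":[0.05,0.005,0.06],"yaw":0,"jaw":0},{"translation":[0.05,0.005,0.06],"yaw":0,"jaw":0},{"translation":[0,0,0],"yaw":0,"jaw":0}]'
python3 - <<'E'
from h import *
snap('wrist','w5')
C=cloud('w5'); th=np.deg2rad(5.5); ex=np.array([np.cos(th),np.sin(th)])
for c in (215,290):
  col=C[:,c]; a=(col[:,:2]-[.503,.222])@ex
  print(c,[(r,round(float(a[r])*1000,1),round(float(col[r,2])*1000,1)) for r in range(84,142,3)])
E
```

```text
clock: 9.15
tool_pos: [0.5217, 0.2238, 0.1239]
eef_rot: [-0.048, 0.999, -0.0, -0.002]
ft_force: [-8.2, 0.8, -2.2]
gripper_width: 0.0118
215 [(84, -70.9, 103.2), (87, -69.3, 101.8), (90, -66.1, 115.3), (93, -64.2, 117.0), (96, -62.7, 115.7), (99, -61.1, 114.8), (102, -59.4, 114.7), (105, -57.6, 115.6), (108, -55.9, 114.8), (111, -54.1, 116.0), (114, -52.4, 115.1), (117, -50.7, 114.8), (120, -48.9, 115.7), (123, -47.2, 114.8), (126, -45.5, 123.4), (129, -43.9, 123.0), (132, -42.2, 123.0), (135, -40.4, 122.5), (138, -38.8, 123.8), (141, -36.7, 117.8)]
290 [(84, -70.8, 104.6), (87, -69.2, 102.9), (90, -66.0, 115.9), (93, -64.3, 116.4), (96, -62.6, 117.0), (99, -60.9, 116.9), (102, -59.3, 115.4), (105, -57.6, 115.8), (108, -55.9, 115.7), (111, -54.2, 115.6), (114, -52.5, 114.5), (117, -50.7, 114.7), (120, -49.0, 114.3), (123, -47.2, 115.5), (126, -45.5, 122.8), (129, -43.9, 123.2), (132, -42.2, 123.0), (135, -40.4, 122.7), (138, -38.8, 123.6), (141, -36.6, 116.7)]
```

View pics/w5.png

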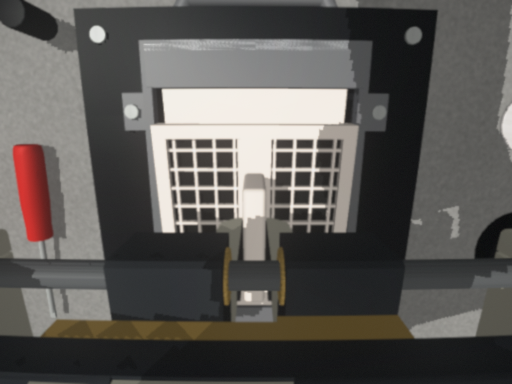

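The front tongue's top at its tip is at z ≈ 0.116, so its mid-height is about 0.1135. Its underside is about 7 mm above the lip top, the tilt is about 5.4°, and the back edge is about 107 mm towards the channel. The tip condition holds. Next I'll draw it out along -x at this height.

```bash
python3 -m creep '[{"translation":[0,0,0.05],"yaw":0,"jaw":0},{"translation":[-0.1,-0.01,0.03],"yaw":0,"jaw":0},{"translation":[-0.15,-0.014,0.02],"yaw":0,"jaw":0},{"translation":[-0.2,-0.019,0],"yaw":0,"jaw":0},{"translation":[-0.2,-0.019,0],"yaw":0,"jaw":0},{"translation":[-0.2,-0.019,0],"yaw":0,"jaw":0}]'
```

```text
clock: 9.8
tool_pos: [0.5139, 0.223, 0.1255]
eef_rot: [-0.048, 0.999, -0.0, -0.001]
ft_force: [-2.3, -0.5, -4.7]
gripper_width: 0.0119
```

```bash
python3 -m creep '[{"translation":[-0.2,-0.019,0],"yaw":0,"jaw":0},{"translation":[-0.2,-0.019,0.01],"yaw":0,"jaw":0},{"translation":[-0.2,-0.019,0.01],"yaw":0,"jaw":0}]'
```

```text
clock: 10.1
tool_pos: [0.5085, 0.2226, 0.1265]
eef_rot: [-0.048, 0.999, 0.0, 0.0]
ft_force: [-1.4, 0.3, -3.3]
gripper_width: 0.0121
```

```bash
python3 -m creep '[{"translation":[-0.25,-0.024,0],"yaw":0,"jaw":0},{"translation":[-0.25,-0.024,0],"yaw":0,"jaw":0},{"translation":[-0.25,-0.024,0],"yaw":0,"jaw":0},{"translation":[-0.25,-0.024,0],"yaw":0,"jaw":0}]'
```

```text
clock: 10.5
tool_pos: [0.4983, 0.2217, 0.1264]
eef_rot: [-0.048, 0.999, 0.0, 0.0]
ft_force: [-0.6, -0.4, -2.1]
gripper_width: 0.0119
```

```bash
python3 -m creep '[{"translation":[-0.25,-0.024,0],"yaw":0,"jaw":0},{"translation":[-0.25,-0.024,0],"yaw":0,"jaw":0},{"translation":[-0.25,-0.024,0],"yaw":0,"jaw":0},{"translation":[-0.25,-0.024,0],"yaw":0,"jaw":0},{"translation":[-0.2,-0.02,0],"yaw":0,"jaw":0}]'
python3 - <<'E'
from h import *
snap('scene','s6'); snap('wrist','w6')
p=cv2.imread('pics/s6.png'); cv2.imwrite('pics/s6z.png',cv2.resize(p[60:220,220:380],None,fx=4,fy=3.7))
E
```

```text
clock: 11.0
tool_pos: [0.4862, 0.2206, 0.1263]
eef_rot: [-0.048, 0.999, 0.0, -0.0]
ft_force: [-0.1, -1.0, -2.7]
gripper_width: 0.0119
```

View pics/s6z.png

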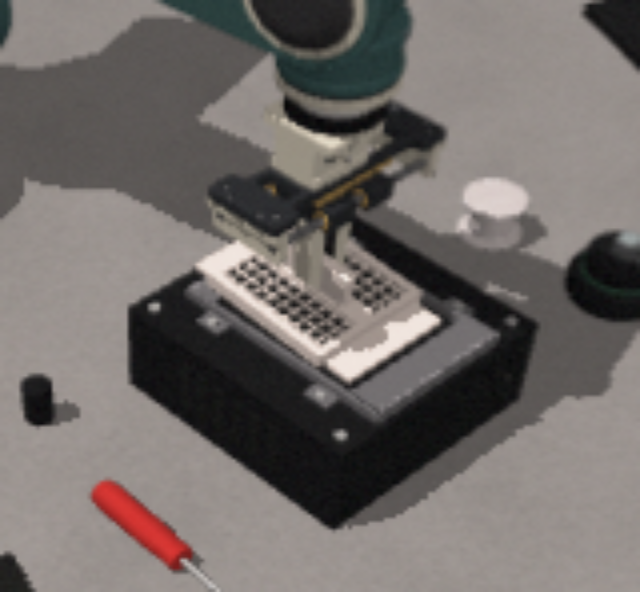

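View pics/w6.png

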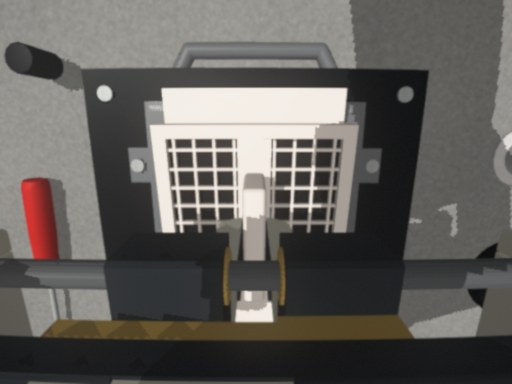

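The back tongue is clear of the roof: the scene view shows a dark gap in front of the grey plate. I'll lift straight up.

```bash
python3 -m creep '[{"translation":[-0.1,-0.01,0.3],"yaw":0,"jaw":0},{"translation":[-0.1,-0.01,0.5],"yaw":0,"jaw":0},{"translation":[0,0,0.6],"yaw":0,"jaw":0},{"translation":[0,0,0],"yaw":0,"jaw":0}]'
```

```text
clock: 11.5
tool_pos: [0.4848, 0.2205, 0.1415]
eef_rot: [-0.048, 0.999, 0.0, 0.001]
ft_force: [0.7, -0.3, -2.7]
gripper_width: 0.0119
```

```bash
python3 -m creep '[{"translation":[0,0,1],"yaw":0,"jaw":0},{"translation":[0,0,1.5],"yaw":0,"jaw":0},{"translation":[0,0,2],"yaw":0,"jaw":0},{"translation":[0,-1,2],"yaw":0,"jaw":0},{"translation":[0.3,-1.5,1],"yaw":0,"jaw":0},{"translation":[0.5,-2.5,0],"yaw":0,"jaw":0},{"translation":[0.7,-3,0],"yaw":0,"jaw":0},{"translation":[0.7,-3,0],"yaw":0,"jaw":0},{"translation":[0.8,-3,0],"yaw":0,"jaw":0},{"translation":[0.8,-3,0],"yaw":0,"jaw":0},{"translation":[0.8,-3,0],"yaw":0,"jaw":0},{"translation":[0.8,-3,0],"yaw":0,"jaw":0}]'
```

```text
clock: 12.7
tool_pos: [0.5385, -0.0117, 0.2157]
eef_rot: [-0.048, 0.999, -0.0, 0.0]
ft_force: [0.7, 1.1, -2.7]
gripper_width: 0.0118
```

```bash
python3 -m creep '[{"translation":[0.8,-3,0],"yaw":0,"jaw":0},{"translation":[0.8,-3,0],"yaw":0,"jaw":0},{"translation":[0.8,-3,0],"yaw":0,"jaw":0},{"translation":[0.8,-3,-0.5],"yaw":0,"jaw":0},{"translation":[0.7,-3,-1],"yaw":0,"jaw":0},{"translation":[0.7,-3,-1],"yaw":0,"jaw":0},{"translation":[0.6,-2.2,-1],"yaw":0,"jaw":0},{"translation":[0.4,-1.5,-1],"yaw":0,"jaw":0},{"translation":[0.2,-1,-1],"yaw":0,"jaw":0},{"translation":[0,0,-1],"yaw":0,"jaw":0},{"translation":[0,0,0],"yaw":0,"jaw":0}]'
python3 - <<'E'
from h import *
snap('scene','s7');snap('wrist','w7')
p=cv2.imread('pics/s7.png'); cv2.imwrite('pics/s7z.png',cv2.resize(p[130:320,110:300],None,fx=3,fy=3))
E
```

```text
clock: 13.8
tool_pos: [0.5957, -0.2359, 0.1485]
eef_rot: [-0.048, 0.999, 0.001, -0.001]
ft_force: [-0.3, 0.2, -2.5]
gripper_width: 0.0118
```

View pics/s7z.png

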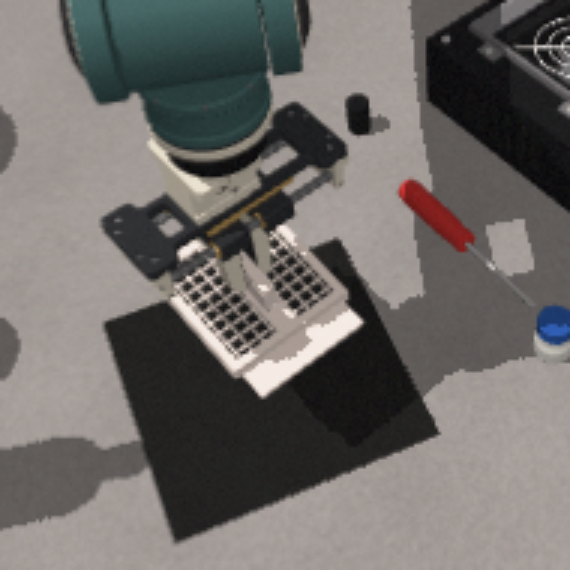

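View pics/w7.png

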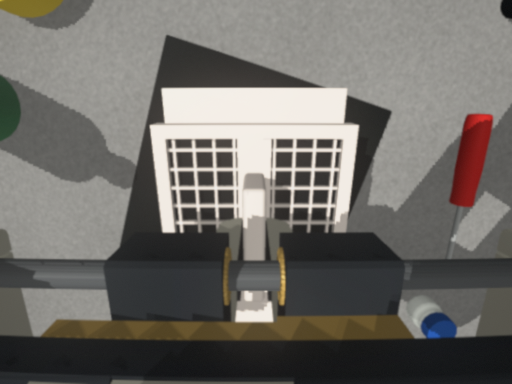

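The cassette hangs over the mat, still nose-up by about 5°. I'll shift by (+0.2, -0.8) cm and descend. Its back edge should touch at TCP z ≈ 0.032, and flat will be at about 0.0235.

```bash
python3 -m creep '[{"translation":[0.1,-0.4,-1],"yaw":0,"jaw":0},{"translation":[0.1,-0.4,-1.5],"yaw":0,"jaw":0},{"translation":[0,0,-1.5],"yaw":0,"jaw":0},{"translation":[0,0,-1.5],"yaw":0,"jaw":0},{"translation":[0,0,-1.5],"yaw":0,"jaw":0},{"translation":[0,0,-1.3],"yaw":0,"jaw":0},{"translation":[0,0,-1],"yaw":0,"jaw":0},{"translation":[0,0,-0.7],"yaw":0,"jaw":0},{"translation":[0,0,-0.4],"yaw":0,"jaw":0},{"translation":[0,0,0],"yaw":0,"jaw":0}]'
```

```text
clock: 14.9
tool_pos: [0.5983, -0.2446, 0.0459]
eef_rot: [-0.048, 0.999, 0.0, -0.0]
ft_force: [0.3, 0.2, -2.3]
gripper_width: 0.0117
```

```bash
python3 -m creep '[{"translation":[0,0,-0.3],"yaw":0,"jaw":0},{"translation":[0,0,-0.3],"yaw":0,"jaw":0},{"translation":[0,0,-0.2],"yaw":0,"jaw":0},{"translation":[0,0,0],"yaw":0,"jaw":0}]'
```

```text
clock: 15.3
tool_pos: [0.5983, -0.2446, 0.038]
eef_rot: [-0.048, 0.999, 0.0, -0.0]
ft_force: [0.4, -0.1, -2.5]
gripper_width: 0.0117
```

```bash
python3 -m creep '[{"translation":[0,0,-0.2],"yaw":0,"jaw":0},{"translation":[0,0,-0.2],"yaw":0,"jaw":0},{"translation":[0,0,-0.2],"yaw":0,"jaw":0},{"translation":[0,0,0],"yaw":0,"jaw":0}]'
```

```text
clock: 15.7
tool_pos: [0.5984, -0.2446, 0.032]
eef_rot: [-0.048, 0.999, 0.0, -0.0]
ft_force: [0.4, -0.1, -2.5]
gripper_width: 0.0119
```

```bash
python3 -m creep '[{"translation":[-0.06,-0.01,-0.15],"yaw":0,"jaw":0},{"translation":[-0.06,0,-0.15],"yaw":0,"jaw":0},{"translation":[0,0,0],"yaw":0,"jaw":0}]' 15
```

```text
clock: 16.0
tool_pos: [0.5971, -0.2448, 0.0292]
eef_rot: [-0.048, 0.999, -0.0, -0.0]
ft_force: [-0.8, -0.1, -0.6]
gripper_width: 0.0119
```

```bash
python3 -m creep '[{"translation":[-0.06,-0.01,-0.15],"yaw":0,"jaw":0},{"translation":[-0.06,0,-0.15],"yaw":0,"jaw":0},{"translation":[0,0,0],"yaw":0,"jaw":0}]' 15
```

```text
clock: 16.3
tool_pos: [0.5958, -0.2449, 0.026]
eef_rot: [-0.048, 0.999, 0.0, -0.0]
ft_force: [-0.9, -1.7, -0.5]
gripper_width: 0.0115
```

```bash
python3 -m creep '[{"translation":[-0.05,0,-0.1],"yaw":0,"jaw":0},{"translation":[-0.05,0,-0.1],"yaw":0,"jaw":0},{"translation":[0,0,0],"yaw":0,"jaw":0}]' 15
```

```text
clock: 16.6
tool_pos: [0.595, -0.2448, 0.0241]
eef_rot: [-0.048, 0.999, 0.0, 0.0]
ft_force: [0.5, -0.6, -1.3]
gripper_width: 0.0122
```

```bash
python3 -m creep '[{"translation":[0,0,-0.05],"yaw":0,"jaw":0},{"translation":[0,0,0],"yaw":0,"jaw":0},{"translation":[0,0,0],"yaw":0,"jaw":0}]' 5
python3 - <<'E'
from h import *
snap('wrist','w8')
C=cloud('w8')
for c in (215,290):
  print([(r,(C[r,c]*1000).round(1).tolist()) for r in range(90,180,8)])
E
```

```text
clock: 16.9
tool_pos: [0.5949, -0.2448, 0.0236]
eef_rot: [-0.048, 0.999, 0.0, -0.0]
ft_force: [0.5, -1.0, -2.3]
gripper_width: 0.0119
[(90, [511.6, -278.0, 2.1]), (98, [516.7, -276.9, 7.9]), (106, [521.5, -276.5, 8.1]), (114, [526.2, -276.3, 7.7]), (122, [531.1, -276.1, 6.4]), (130, [535.5, -274.4, 17.3]), (138, [540.2, -274.1, 17.4]), (146, [545.2, -274.1, 14.7]), (154, [550.1, -273.8, 14.8]), (162, [554.9, -273.4, 15.5]), (170, [560.0, -273.1, 15.0]), (178, [565.1, -272.8, 14.8])]
[(90, [507.0, -231.0, 1.4]), (98, [512.3, -231.2, 7.7]), (106, [517.0, -230.6, 7.8]), (114, [521.8, -230.0, 8.0]), (122, [526.6, -229.5, 8.4]), (130, [531.2, -230.1, 18.1]), (138, [535.9, -229.4, 17.6]), (146, [541.0, -228.1, 11.8]), (154, [546.0, -227.4, 11.3]), (162, [550.8, -226.9, 12.7]), (170, [555.5, -226.6, 14.8]), (178, [561.1, -225.5, 12.1])]
```

It's level on the mat: the front tongue's top is at 8 mm and the plate's top at 17 mm, as they should be for an underside at 3 mm. I'll let go.

```bash
python3 -m creep '[{"translation":[0,0,0],"yaw":0,"jaw":0.2},{"translation":[0,0,0],"yaw":0,"jaw":0.35},{"translation":[0,0,0],"yaw":0,"jaw":0.45},{"translation":[0,0,0],"yaw":0,"jaw":0.5},{"translation":[0,0,0],"yaw":0,"jaw":0.5}]' 5
```

```text
clock: 17.45
tool_pos: [0.595, -0.2449, 0.0238]
eef_rot: [-0.048, 0.999, -0.0, 0.0]
ft_force: [0.4, 0.1, -0.8]
gripper_width: 0.0447
```

```bash
python3 -m creep '[{"translation":[0,0,0.5],"yaw":0,"jaw":0.5},{"translation":[0,0,1],"yaw":0,"jaw":0.5},{"translation":[0,0,2],"yaw":0,"jaw":0.5},{"translation":[0,0,3],"yaw":0,"jaw":0.5},{"translation":[0,0,3],"yaw":0,"jaw":0.5},{"translation":[0,0,3],"yaw":0,"jaw":0.5},{"translation":[0,0,2],"yaw":0,"jaw":0.5},{"translation":[-3,0,0],"yaw":0,"jaw":0.5},{"translation":[-4,0,0],"yaw":0,"jaw":0.5},{"translation":[-3,0,0],"yaw":0,"jaw":0.5},{"translation":[0,0,0],"yaw":0,"jaw":0.5}]'
python3 - <<'E'
from h import *
snap('scene','s9');snap('top','t9')
for f in ['s9','t9']:
  C=cloud(f); p=np.load(f'pics/{f}.npz')['p'].astype(int)
  m=(abs(C[...,0]-.598)<.13)&(abs(C[...,1]+.244)<.1)&(p.min(2)>130)&(C[...,2]<.03)
  r=cv2.minAreaRect(C[m][:,:2].astype(np.float32)*1000); print(f,m.sum(),r,np.median(C[m],0))
  q=C[m]; A=np.linalg.lstsq(np.c_[q[:,:2]-q[:,:2].mean(0),np.ones(len(q))],q[:,2],rcond=None)[0]; print(A)
E
```

```text
clock: 18.55
tool_pos: [0.4928, -0.245, 0.1703]
eef_rot: [-0.047, 0.999, -0.001, 0.001]
ft_force: [0.0, -0.0, -0.7]
gripper_width: 0.0464
s9 1723 ((598.828369140625, -244.70298767089844), (154.072265625, 286.1524658203125), 79.2535400390625) [ 0.63214903 -0.25356478  0.01172676]
[-0.02082026 -0.00110102  0.01085292]
t9 495 ((609.618896484375, -219.25411987304688), (123.82196044921875, 317.44293212890625), 62.043052673339844) [ 0.655601   -0.23833312  0.00878406]
[0.02207812 0.02682652 0.00866193]
```

View pics/s9.png

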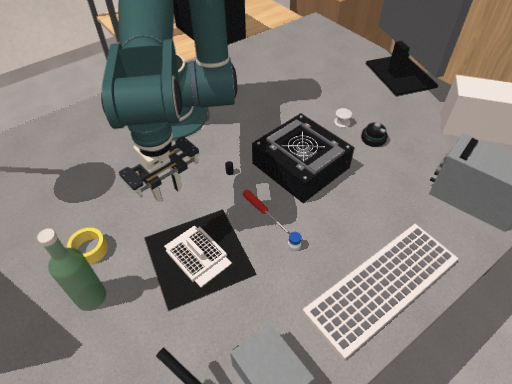

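View pics/t9.png

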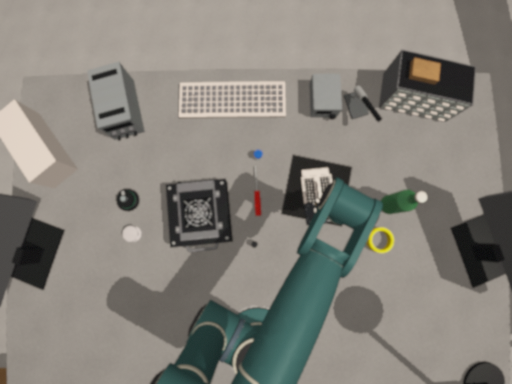

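The scene shows the cassette flat around (198,254) in the middle of the mat, the gripper clear and the bystanders where they were. One last numeric check before I hand in.

```bash
python3 - <<'E'
from h import *
C=cloud('s9')
b=(abs(C[...,0]-.598)<.09)&(abs(C[...,1]+.244)<.09)
h=b&(C[...,2]>.038)&(C[...,2]<.06); print('handle',C[h].mean(0),cv2.minAreaRect(C[h][:,:2].astype(np.float32)*1000))
p=np.load('pics/s9.npz')['p'].astype(int)
pl=b&(p.min(2)>130)&(C[...,2]>.012)&(C[...,2]<.022); q=C[pl]
print(np.median(q[:,2]),np.linalg.lstsq(np.c_[q[:,:2],np.ones(len(q))],q[:,2],rcond=None)[0])
print(read_state()['clock']); sign_off()
E
```

```text
handle [ 0.5963494  -0.24709158  0.04719581] ((593.8717041015625, -246.5554962158203), (70.71348571777344, 12.147302627563477), 5.29209566116333)
0.015989646310674788 [-0.00331184 -0.00023259  0.0178829 ]
18.65
the job is handed in; nothing more can be done
```

I took the cassette out and laid it flat, handle up, in the middle of the mat, then let go and handed the job in at 18.65 s of the 67 s allowed. `sign_off()` reports no verdict, so the results below are from my own checks.

- **Sliding back:** I gripped the handle and slid the cassette about 14 mm into the deep channel until it stopped. The steady push was about 10 N. The wrist x force peaked at about 17 N at the stop, and I backed off straight away. The simulator's summed cassette–extractor force isn't readable, so staying under its 30 N limit is inferred from the wrist readings.
- **Tipping:** I tipped the front edge to about 5.4°, which put the front tongue's middle at about 0.114 m, clear of the lip. By calculation the back edge was still about 107 mm towards the channel. The lift force stayed around 3 N.
- **Drawing out and placing:** I drew the cassette out along its axis with forces below 5 N, carried it over, touched it down back edge first, levelled it and released it.

**Last checks:**
- **Position:** the handle's centre was at (0.594, -0.247) against the mat's centre at (0.598, -0.244), about 5 mm off.
- **Level:** the plate's slope was below 0.004 rad. Its top read 16 mm in the scene view and about 17 mm from the wrist, as it should lying on the mat.
- **Surroundings:** the gripper is about 10 cm to the side and above, touching nothing. The bystanders look unmoved in both overall views; I did not measure their positions again.
- **Failed check:** a rectangle fit to the whole cassette's outline in both views was useless, because it picked up bench pixels, so I measured the handle and plate instead.

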